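Load the blue side plate into the welding fixture

TASK

Take the blue plate out of its leaning cradle and load it into the slot of the black fixture block: enter its lower edge in the chamfered mouth while the plate still leans, then straighten it upright and lower it fully home before letting go. Leave the bare metal plate in its cradle.

Things in the scene. Friction and masses are not known exactly. Their poses are not given: they have to be found in the camera images.
- blue_plate: Blue flat plate, 8 mm thick (its x), 90 mm wide (y), 130 mm tall (z), about 0.25 kg, dark hole marks. Origin: centre of its lower edge face; z runs up the plate. It starts leaning 20 degrees, top towards its -x (roughly the robot), lower edge 24 mm above the table. Grip its free upper 60 mm across the thickness, fingers pointing down along the plate. Either face may go either way in the slot.
- bare_plate: Bystander: the same plate in bare light metal, same size and axes, leaning the same way in an identical cradle. Not to be moved.
- cradle_a: Fixed dark steel cradle that holds the blue plate; base 100 (x) by 110 (y) mm, origin under its centre, 30 mm towards -x from the plate's lower edge. A back board 104 mm wide, 6 mm thick, lies against the plate's -x face up to 70 mm from its lower edge; a lip on the +x side reaches 10 mm up. The plate lifts out freely, straight up or along its length.
- slot (a point): Centre of the slot's floor in the fixed black fixture block, 12 mm above the table; z up, y along the slot, x across. Slot 12 mm wide, 110 mm long between upright end cheeks. Straight walls up to 34 mm above the floor; from there yellow chamfers widen both sides to a mouth 40 mm wide at the block's top, 52 mm above the floor. Block 56 (x) by 130 (y) mm on a base of 84 by 150 mm.
Not all that is in view belongs to the job. There is more than one size of the blue_plate; the one meant has the size given above.

How it is judged (in metres and radians):
On the way, in this order (a step that is already met when the one before it is completed fails the run):
1. the lower edge of the blue plate is inside the slot's mouth (at least 4 mm below the block's top) while the plate leans more than 10 degrees (z of blue_plate in the frame of slot between -0.005 and 0.048 m and x of blue_plate in the frame of slot between -0.02 and 0.02 m and y of blue_plate in the frame of slot between -0.015 and 0.015 m and angle between blue_plate's own z axis and vertical above 0.175 rad), for 0.1 s.
2. the blue plate, still held by the fingers, is upright within 10 degrees with its lower edge within 15 mm of the slot's floor (z of blue_plate in the frame of slot below 0.015 m and x of blue_plate in the frame of slot between -0.01 and 0.01 m and y of blue_plate in the frame of slot between -0.015 and 0.015 m and angle between blue_plate's own z axis and vertical below 0.175 rad and contact force between the fingers and blue_plate above 0.5 N), for 0.1 s.
At the end, for the whole second after the job is handed in: The blue plate stands in the slot on its lower edge, within 6 mm of the slot's floor, within 10 mm across and 15 mm along the slot of its centre, upright within 10 degrees, at rest; the bare plate is within 20 mm of where it started (z of blue_plate in the frame of slot between -0.005 and 0.006 m and x of blue_plate in the frame of slot between -0.01 and 0.01 m and y of blue_plate in the frame of slot between -0.015 and 0.015 m and angle between blue_plate's own z axis and vertical below 0.175 rad and linear speed of blue_plate below 0.02 m/s and distance of bare_plate from where it was at the start of the episode below 0.02 m); the robot touches nothing.
It fails at once if the bare plate is moved more than 20 mm (distance of bare_plate from where it was at the start of the episode above 0.02 m).
It also fails if it takes over 43 s, if anything falls off the work surface, if the arm or the gripper's body presses on something with over 40 N, if the wrist force passes 120 N, or if a joint passes its speed limit or range.

ROBOT

A 7-joint arm with a two-finger parallel gripper is mounted at the origin on the work surface. World frame = base frame: x ahead of the robot, y to its left, z up, the work surface at z = 0. Lengths are in m, angles in degrees, forces in N, time in s.
With the tool pointing down it reaches from about 0.4 to 0.85 m from the base axis. Payload 4.5 kg.
Tool frame: the origin (TCP) lies between the finger pads; the fingertips stand 25 mm ahead of it and the grasp point (between the pads) lies 6 mm ahead of it; z points along the fingers, y is the direction in which the jaws open and shut (so a half turn about z gives the same grasp; the last joint's range is limited). The gripper opens to 88 mm and grips with 3 to 60 N. Pads are 18 mm wide; open, the fingers measure 123 mm over their backs; the gripper's body (75 mm by 187 mm) begins 45 mm behind the grasp point.
Start: joints at [71.322, 39.483, -11.15, 89.685, 9.013, 51.709, -12.324], TCP at [0.22, -0.585, 0.264] pointing down, gripper open.
Joint ranges: [-172.22, 172.22], [-26.19, 119.32], [-84.43, 86.54], [7.71, 146.69], [-57.33, 237.33], [2.42, 119.75], [-152.13, 152.13]. Speed limits (degrees/s): [147.25, 147.25, 180, 180, 180, 180, 180].

INTERFACE

Orientations are given as [roll, pitch, yaw] about the fixed x, y, z axes, in that order (R = Rz(yaw) Ry(pitch) Rx(roll)).
In Python, from workcell import state, cams, arm gives the robot as it stands.
- The arm moves only by the tool step_arm, never from a script. Its argument "motion" is a list of rows, each an object of numbers: "x", "y", "z": the shift along the tool's x, y, z in m; "twist": the turn about the tool's z in rad; "claw": the opening, from 0 (shut) to 1 (fully open). A call has 1 to 20 rows; each row is the pose to reach, as a shift and turn from the pose measured when the call began, along the tool's axes at that moment; what a row does not reach only later rows make up. A row lasts 1/8 s, in which the tool goes at most 62.5 mm and 10.7 degrees, less where a joint would pass 70% of its speed; a pose out of reach is approached as far as the arm can. A call with a gripper value outside its range is refused whole. The fingers move at their own pace and stop on an object; the grip force is fixed at half the most. Time passes only in rows, so rows that repeat a pose let the fingers close. It gives the time, the measured TCP pose, the force and the opening at its end, in the units of the state.
- state(): the state, without advancing time (a new reading comes with each control period).
- cams.capture(name): name is "scene" or "top" or "wrist"; returns (picture, depth): 384x512x3 uint8, blue, green, red; 384x512 float32, m along the optical axis (not along the pixel's ray), 0 where there is no reading.
- cams.get_calibration(name): a dict with "fx", "fy", "cx", "cy" (pixels), "R" (3x3) and "t" (3): a world point X has camera coordinates R X + t. Camera axes: x right, y down, z forward; pixel columns grow to the right and rows downward; lengths in m; the calibration is good to about 2 mm. A picture is of the moment at which its call begins: read the wrist's pose just before it. get_calibration takes no time and is no camera call; for the wrist camera it gives the pose at the moment of the call.
- arm.hand_in(): hands the job in, once; it reports no verdict.
The state is a dict: "clock": time; "joints": joint angles; "qvel": joint speeds; "effort": joint torques, N m; "position": TCP position; "tool_rot": TCP orientation; "force": force on the tool from outside, world axes, zero at the start; "torque": the same for the moment, N m; "width": finger opening in m.
Only numpy, scipy, OpenCV 4.12 (cv2) and the standard library are available. Lean on these libraries where they do the work, as an engineer would, in place of code of your own. Each camera call takes 0.05 s, during which the arm holds its last target.

## Working session

There is one attempt and no reset: what is moved stays moved. The work goes in short steps, Python scripts to look and compute and a tool call to move; the robot and the scene stay as the last step left them, time stands still between calls to the robot, and variables do not carry over. Pictures are saved under pics/ and viewed, and the job is handed in when it is done.

Besides the shell and the picture viewer there is one more tool, called after "Request:" as a command line: name --argument value ..., lists and objects as JSON in quotes. step_arm: Moves the arm, as the interface text tells. Its arguments: {"type":"object","properties":{"motion":{"type":"array","items":{"type":"object","properties":{"x":{"type":"number"},"y":{"type":"number"},"z":{"type":"number"},"twist":{"type":"number"},"claw":{"type":"number"}}}}},"required":["motion"]}

```bash
mkdir -p pics; ls; cat > h.py <<'E'
import numpy as np,cv2
from workcell import state,cams,arm
def grab(n,tag):
    c=cams.get_calibration(n);im,d=cams.capture(n);cv2.imwrite(f'pics/{tag}_{n}.png',im);np.savez(f'pics/{tag}_{n}.npz',im=im,d=d,**{k:np.array(v) for k,v in c.items()})
    return im,d,c
def cloud(d,c):
    v,u=np.mgrid[:d.shape[0],:d.shape[1]]
    P=np.stack([(u-c['cx'])/c['fx']*d,(v-c['cy'])/c['fy']*d,d],-1)
    return (P-np.array(c['t']))@np.array(c['R'])
E
python3 - <<'E'
from h import *
s=state();print({k:np.round(v,3) for k,v in s.items()})
a=grab('scene','a');b=grab('top','a');grab('wrist','a')
print(a[2],b[2])
E
```

```text
pics
{'clock': np.float64(0.0), 'joints': array([ 71.322,  39.533, -11.146,  89.744,   9.013,  51.71 , -12.322]), 'qvel': array([-0.017, -0.111,  0.022,  0.011, -0.073, -0.106, -0.076]), 'effort': array([ 1.0000e-03, -5.2756e+01, -1.2670e+00, -1.5343e+01, -5.3000e-02,
        6.0000e-03,  0.0000e+00]), 'position': array([ 0.22 , -0.584,  0.263]), 'tool_rot': array([-1.79896e+02,  7.00000e-03,  2.06230e+01]), 'force': array([0.568, 0.21 , 0.19 ]), 'torque': array([ 0.014, -0.02 ,  0.012]), 'width': np.float64(0.089)}
{'fx': 383.7320153532292, 'fy': 383.7320153532292, 'cx': 261.0479187793128, 'cy': 192.67049240542798, 'R': array([[-0.66717122,  0.74480151,  0.0123805 ],
       [ 0.51196676,  0.47055069, -0.71865992],
       [-0.54108465, -0.47313081, -0.69525149]]), 't': array([ 0.40165665, -0.26622984,  1.16081885])} {'fx': 430.56114337896787, 'fy': 430.56114337896787, 'cx': 258.47814203738295, 'cy': 191.36888686210096, 'R': array([[ 0.01233639, -0.99991909,  0.00310243],
       [-0.99751796, -0.01252175, -0.06929013],
       [ 0.06932337, -0.00223994, -0.99759173]]), 't': array([-0.008648  ,  0.59705882,  0.95782261])}
```

View pics/a_scene.png

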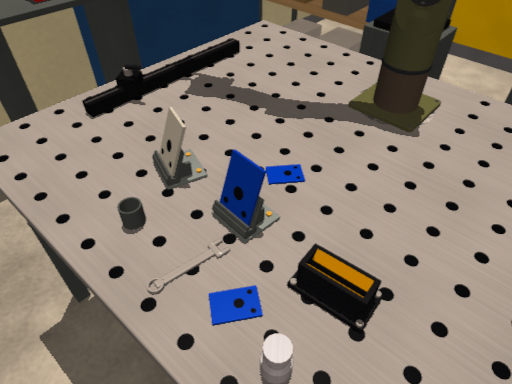

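View pics/a_top.png

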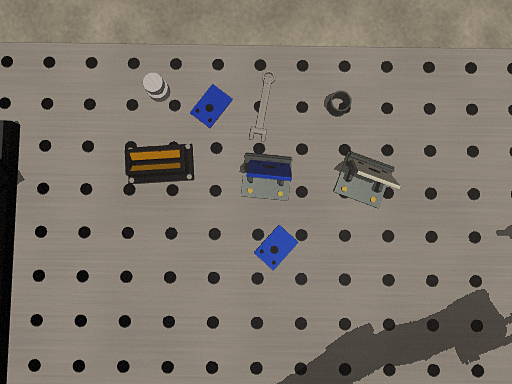

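```bash
cat > m.py <<'E'
from h import *
def load(t):
    z=np.load(f'pics/{t}.npz');return z['im'],z['d'],{k:z[k] for k in('fx','fy','cx','cy','R','t')}
def box(P):
    r=cv2.minAreaRect((P*1000).astype(np.float32));return np.round(r[0],1),np.round(r[1],1),round(r[2],1)
E
python3 - <<'E'
from m import *
for n in('top','scene'):
    im,d,c=load('a_'+n);P=cloud(d,c);hsv=cv2.cvtColor(im,cv2.COLOR_BGR2HSV)
    bl=cv2.inRange(hsv,(105,120,40),(130,255,255))>0
    bl&=d>0
    k,l,st,ce=cv2.connectedComponentsWithStats(bl.astype(np.uint8))
    for i in range(1,k):
        if st[i,4]<150: continue
        Q=P[l==i];
        if Q[:,2].max()>2 : pass
        m=Q.mean(0);q=Q[np.abs(Q-np.median(Q,0)).max(1)<.12];w,v=np.linalg.eigh(np.cov((q-q.mean(0)).T))
        print(n,'blue',st[i],m.round(4),'z',np.percentile(q[:,2],[1,50,99]).round(3),'nrm',v[:,0].round(3),w.round(7),box(q[:,:2]))
    ye=(cv2.inRange(hsv,(12,150,120),(30,255,255))>0)&(d>0)
    k,l,st,ce=cv2.connectedComponentsWithStats(ye.astype(np.uint8))
    for i in range(1,k):
        if st[i,4]<100: continue
        Q=P[l==i];print(n,'yel',st[i],Q.mean(0).round(4),np.percentile(Q[:,2],[1,99]).round(3),box(Q[:,:2]))
    # block
    if n=='top':
        r=P[125:200,105:210].reshape(-1,3)
        g=r[(r[:,2]>.055)&(r[:,2]<.075)];print('blocktop',len(g),box(g[:,:2]),np.median(g[:,2]))
        g=r[(r[:,2]>.006)&(r[:,2]<.075)];print('all',len(g),box(g[:,:2]))
        g=r[(r[:,2]<.006)];print('table',np.median(g[:,2]))
        g=r[(r[:,2]>.006)&(r[:,2]<.02)];print('base',len(g),box(g[:,:2]),np.median(g[:,2]))
E
```

```text
top blue [190  84  43  44 861] [0.7991 0.1122 0.0047] z [0.001 0.005 0.009] nrm [0.003 0.004 1.   ] [2.900e-06 3.136e-04 6.503e-04] (array([798.5, 112.8]), array([60.9, 86.1]), 53.1)
top blue [247 160  45  21 623] [ 0.6353 -0.0226  0.1068] z [0.029 0.115 0.149] nrm [ 0.926 -0.079  0.368] [3.000e-06 6.922e-04 1.661e-03] (array([640. , -22.8]), array([88.9, 51. ]), 85.0)
top blue [254 225  44  45 928] [ 0.4718 -0.043   0.0055] z [0.001 0.005 0.01 ] nrm [0.004 0.007 1.   ] [3.300e-06 3.174e-04 6.448e-04] (array([470.9, -42.4]), array([60.3, 86.8]), 48.7)
top yel [130 150  50  10 362] [0.673  0.228  0.0545] [0.044 0.064] (array([672.9, 227.9]), array([ 13.7, 109.8]), 4.3)
top yel [131 163  49   8 212] [0.6468 0.2264 0.0547] [0.045 0.064] (array([646.9, 226.3]), array([ 12.3, 106.6]), 4.3)
blocktop 963 (array([659.8, 226.7]), array([ 56.7, 130.7]), 4.4) 0.062483436869829864
all 2429 (array([666.7, 201.9]), array([111.8, 212.4]), 17.5)
table -0.0005685774855319186
base 856 (array([666.7, 201.9]), array([111.8, 212.4]), 17.5) 0.011706962836217277
scene blue [ 128    0  131   68 5561] [-0.21
[... 509 characters left out ...]
ray([  148.7, -1613.6]), array([139.6,  13.6]), 87.7)
scene blue [ 220  150   85   76 2555] [ 0.6015 -0.0225  0.072 ] z [0.018 0.095 0.147] nrm [ 0.939 -0.174  0.296] [0.0002045 0.000756  0.0013874] (array([592.5, -16.8]), array([ 91.2, 153.1]), 85.7)
scene blue [ 209  285   53   40 1500] [0.8017 0.1159 0.0049] z [0.001 0.005 0.007] nrm [0.006 0.004 1.   ] [1.400e-06 3.267e-04 6.334e-04] (array([799.5, 114.9]), array([61.3, 86.4]), 53.5)
scene yel [ 450    0   62   59 2912] [-2.3205 -0.3416 -0.4791] [-0.651 -0.294] (array([-1616. ,  -126.4]), array([1695.6,  505.3]), 16.3)
scene yel [314 249  60  42 808] [0.6469 0.2288 0.0542] [0.044 0.063] (array([647.3, 226.8]), array([ 16.1, 109.5]), 3.9)
```

```bash
python3 - <<'E'
import cv2
a=cv2.imread('pics/a_top.png')[120:215,110:410];cv2.imwrite('pics/a_crop.png',cv2.resize(a,None,fx=2.6,fy=2.6,interpolation=cv2.INTER_CUBIC))
a=cv2.imread('pics/a_scene.png')[100:330,140:400];cv2.imwrite('pics/a_crop2.png',cv2.resize(a,None,fx=2.5,fy=2.5,interpolation=cv2.INTER_CUBIC))
E
```

```text
(no output)
```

View pics/a_crop.png

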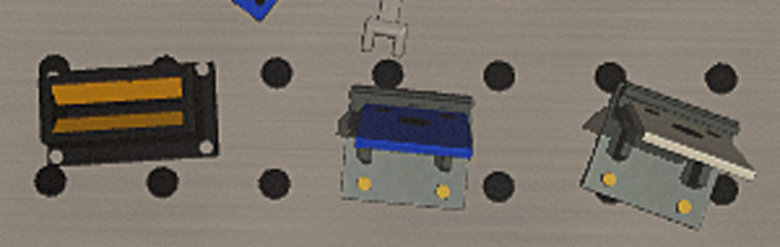

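View pics/a_crop2.png

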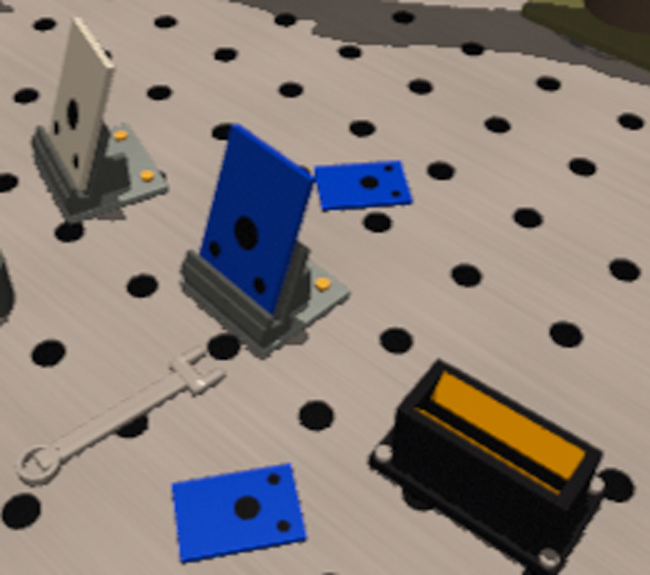

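```bash
python3 - <<'E'
from m import *
im,d,c=load('a_top');P=cloud(d,c);hsv=cv2.cvtColor(im,cv2.COLOR_BGR2HSV)
bl=(cv2.inRange(hsv,(105,120,40),(130,255,255))>0)&(d>0)
m=np.zeros_like(bl);m[155:185,240:300]=1
Q=P[bl&m]
for yaw in(-4.9,):
    a=np.radians(yaw);X=Q[:,:2]@[np.cos(a),np.sin(a)];Y=Q[:,:2]@[-np.sin(a),np.cos(a)]
    print('Y ext',np.percentile(Y,[0,1,50,99,100]).round(4))
    for lo,hi in((.03,.05),(.05,.08),(.08,.1),(.1,.12),(.12,.13),(.13,.14),(.14,.145),(.145,.16)):
        s=(Q[:,2]>lo)&(Q[:,2]<hi)
        print(lo,s.sum(),np.percentile(X[s],[2,50,98]).round(4) if s.sum() else '',Q[s,2].mean().round(4))
    s=(Q[:,2]>.05)&(Q[:,2]<.14);print('fit X(z)',np.polyfit(Q[s,2],X[s],1), 'X vs Y',np.polyfit(Y[s],X[s]-np.polyval(np.polyfit(Q[s,2],X[s],1),Q[s,2]),1))
E
```

```text
Y ext [-0.0125 -0.0116  0.0316  0.0755  0.0764]
0.03 59 [0.6573 0.6609 0.6643] 0.0388
0.05 95 [0.6458 0.6519 0.6565] 0.0644
0.08 75 [0.6384 0.6412 0.6454] 0.0913
0.1 96 [0.6311 0.635  0.6384] 0.1102
0.12 43 [0.6274 0.6295 0.6311] 0.125
0.13 43 [0.6237 0.6257 0.6278] 0.1346
0.14 78 [0.6144 0.6192 0.6233] 0.1436
0.145 123 [0.6143 0.6183 0.6217] 0.1466
fit X(z) [-0.36711397  0.67514772] X vs Y [ 1.11806703e-04 -3.55729146e-06]
```

Request:
step_arm --motion '[{"x": 0.02,"y": -0.013,"z": 0,"twist": -0.04,"claw": 1},{"x": 0.06,"y": -0.04,"z": 0,"twist": -0.12,"claw": 1},{"x": 0.105,"y": -0.07,"z": 0,"twist": -0.2,"claw": 1},{"x": 0.15,"y": -0.1,"z": 0,"twist": -0.29,"claw": 1},{"x": 0.195,"y": -0.13,"z": 0,"twist": -0.38,"claw": 1},{"x": 0.24,"y": -0.16,"z": 0,"twist": -0.47,"claw": 1},{"x": 0.285,"y": -0.19,"z": 0,"twist": -0.56,"claw": 1},{"x": 0.33,"y": -0.22,"z": 0,"twist": -0.65,"claw": 1},{"x": 0.375,"y": -0.25,"z": 0,"twist": -0.74,"claw": 1},{"x": 0.42,"y": -0.28,"z": 0,"twist": -0.83,"claw": 1},{"x": 0.465,"y": -0.31,"z": 0,"twist": -0.92,"claw": 1},{"x": 0.51,"y": -0.34,"z": 0,"twist": -1.0,"claw": 1},{"x": 0.55,"y": -0.367,"z": 0,"twist": -1.08,"claw": 1},{"x": 0.57,"y": -0.381,"z": 0,"twist": -1.12,"claw": 1},{"x": 0.575,"y": -0.385,"z": 0,"twist": -1.126,"claw": 1},{"x": 0.575,"y": -0.385,"z": 0,"twist": -1.126,"claw": 1}]'

```text
clock: 2.15
position: [0.6219, -0.0226, 0.2632]
tool_rot: [-179.9, -0.0, 85.1]
force: [0.1, 0.0, 0.3]
width: 0.0882
```

```bash
python3 - <<'E'
from h import *
s=state();print({k:np.round(v,4) for k,v in s.items()})
grab('wrist','b')
E
```

```text
{'clock': np.float64(2.15), 'joints': array([ 11.9639,  40.8223, -25.812 ,  89.6484,  20.4596,  54.3618,
       -25.3569]), 'qvel': array([ 1.1733e+00, -5.2140e-01,  9.4750e-01,  6.1840e-01,  1.1240e-01,
        4.9600e-02, -8.0000e-04]), 'effort': array([-1.20540e+00, -5.23774e+01, -5.07600e+00, -1.52868e+01,
       -1.20500e-01, -7.52000e-02, -6.50000e-03]), 'position': array([ 0.6219, -0.0226,  0.2632]), 'tool_rot': array([-1.799028e+02, -1.180000e-02,  8.507420e+01]), 'force': array([0.1253, 0.0482, 0.2933]), 'torque': array([-0.06 , -0.037, -0.021]), 'width': np.float64(0.0882)}
```

View pics/b_wrist.png

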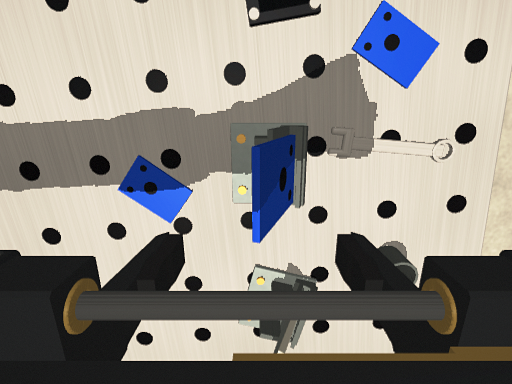

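```bash
python3 - <<'E'
from m import *
im,d,c=load('b_wrist');P=cloud(d,c);hsv=cv2.cvtColor(im,cv2.COLOR_BGR2HSV)
bl=(cv2.inRange(hsv,(105,120,40),(130,255,255))>0)&(d>0)
m=np.zeros_like(bl);m[125:250,240:305]=1
Q=P[bl&m];a=np.radians(-4.9);X=Q[:,:2]@[np.cos(a),np.sin(a)];Y=Q[:,:2]@[-np.sin(a),np.cos(a)]
print(np.percentile(Y,[1,50,99]).round(4),np.percentile(Q[:,2],[1,99]))
for lo,hi in((.03,.05),(.05,.08),(.08,.1),(.1,.12),(.12,.13),(.13,.14),(.14,.145),(.145,.16)):
    s=(Q[:,2]>lo)&(Q[:,2]<hi)
    print(lo,s.sum(),np.percentile(X[s],[2,50,98]).round(4) if s.sum() else '',np.polyfit(Y[s],X[s],1)[0] if s.sum()>20 else '')
E
```

```text
[-0.009   0.0387  0.0783] [0.02927843 0.14741707]
0.03 257 [0.654  0.6609 0.6644] -0.027464325422661653
0.05 458 [0.6461 0.652  0.6569] -0.01074895145881194
0.08 423 [0.6384 0.6418 0.6459] -0.006531090515128623
0.1 559 [0.6313 0.6346 0.6384] -0.007709403920201095
0.12 320 [0.6256 0.6294 0.6312] -0.009909160884658624
0.13 349 [0.6237 0.6256 0.6276] -0.0038162349746526224
0.14 337 [0.6144 0.6219 0.6237] 0.010698179384992653
0.145 689 [0.6147 0.6191 0.6219] 0.0034930247751107737
```

Request:
step_arm --motion '[{"x": 0.002,"y": 0.001,"z": 0.02,"twist": 0,"claw": 1},{"x": 0.002,"y": 0.001,"z": 0.055,"twist": 0,"claw": 1},{"x": 0.002,"y": 0.001,"z": 0.085,"twist": 0,"claw": 1},{"x": 0.002,"y": 0.001,"z": 0.107,"twist": 0,"claw": 1},{"x": 0.002,"y": 0.001,"z": 0.118,"twist": 0,"claw": 1},{"x": 0.002,"y": 0.001,"z": 0.12,"twist": 0,"claw": 0.5},{"x": 0.002,"y": 0.001,"z": 0.12,"twist": 0,"claw": 0.3},{"x": 0.002,"y": 0.001,"z": 0.12,"twist": 0,"claw": 0.25},{"x": 0.002,"y": 0.001,"z": 0.12,"twist": 0,"claw": 0.25}]'

```text
clock: 3.32
position: [0.6231, -0.0215, 0.1439]
tool_rot: [-180.0, 0.0, 85.0]
force: [-0.0, -0.7, 0.8]
width: 0.0501
```

Request:
step_arm --motion '[{"x": 0,"y": 0,"z": 0,"twist": 0,"claw": 0.15},{"x": 0,"y": 0,"z": 0,"twist": 0,"claw": 0.05},{"x": 0,"y": 0,"z": 0,"twist": 0,"claw": 0},{"x": 0,"y": 0,"z": 0,"twist": 0,"claw": 0},{"x": 0,"y": 0,"z": 0,"twist": 0,"claw": 0}]'

```text
clock: 3.95
position: [0.6254, -0.0217, 0.145]
tool_rot: [179.7, -0.0, 85.0]
force: [3.6, -0.8, 2.8]
width: 0.0146
```

```bash
python3 - <<'E'
from h import *
s=state();print({k:np.round(v,4) for k,v in s.items()})
a=grab('scene','c')[0][100:330,140:400];cv2.imwrite('pics/c_crop.png',cv2.resize(a,None,fx=2.5,fy=2.5,interpolation=cv2.INTER_CUBIC))
E
```

```text
{'clock': np.float64(3.95), 'joints': array([  9.6992,  49.2302, -21.8443,  95.031 ,  25.7427,  40.5027,
       -30.035 ]), 'qvel': array([ 0.0328,  0.0876, -0.0235,  0.3762, -0.1603,  0.3216,  0.1319]), 'effort': array([-4.60700e-01, -5.28837e+01, -4.43120e+00, -8.50810e+00,
       -6.90700e-01,  1.38910e+00,  6.40000e-03]), 'position': array([ 0.6254, -0.0217,  0.145 ]), 'tool_rot': array([ 1.797271e+02, -2.990000e-02,  8.499000e+01]), 'force': array([ 3.611 , -0.8421,  2.8178]), 'torque': array([-0.2935, -1.3428, -0.0025]), 'width': np.float64(0.0146)}
```

View pics/c_crop.png

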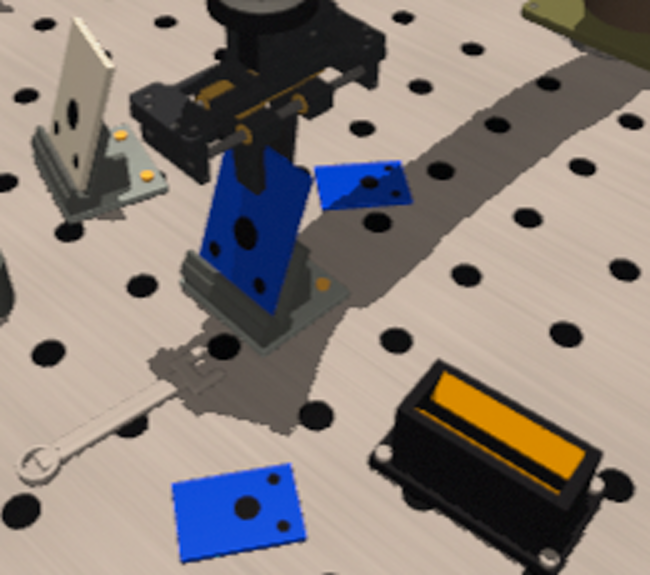

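Request:
step_arm --motion '[{"x": 0,"y": 0,"z": -0.008,"twist": 0,"claw": 0},{"x": 0,"y": 0,"z": -0.018,"twist": 0,"claw": 0},{"x": 0,"y": 0.005,"z": -0.03,"twist": 0,"claw": 0},{"x": 0,"y": 0.012,"z": -0.042,"twist": 0,"claw": 0},{"x": 0,"y": 0.02,"z": -0.055,"twist": 0,"claw": 0},{"x": 0,"y": 0.028,"z": -0.07,"twist": 0,"claw": 0},{"x": 0,"y": 0.03,"z": -0.09,"twist": 0,"claw": 0},{"x": 0,"y": 0.03,"z": -0.11,"twist": 0,"claw": 0},{"x": 0,"y": 0.03,"z": -0.125,"twist": 0,"claw": 0},{"x": 0,"y": 0.03,"z": -0.13,"twist": 0,"claw": 0},{"x": 0,"y": 0.03,"z": -0.13,"twist": 0,"claw": 0}]'

```text
clock: 5.38
position: [0.6539, -0.0243, 0.2747]
tool_rot: [179.8, -0.0, 85.0]
force: [0.1, -0.2, -2.6]
width: 0.008
```

```bash
python3 - <<'E'
from h import *
s=state();print({k:np.round(v,4) for k,v in s.items()})
a=grab('scene','d')[0][50:330,140:400];cv2.imwrite('pics/d_crop.png',cv2.resize(a,None,fx=2.1,fy=2.1,interpolation=cv2.INTER_CUBIC))
E
```

```text
{'clock': np.float64(5.375), 'joints': array([ 11.4494,  42.5928, -25.8422,  83.102 ,  20.2107,  58.7735,
       -23.9327]), 'qvel': array([-0.0288,  0.5775,  0.2521,  0.5585,  0.1423, -0.3727, -0.0714]), 'effort': array([ 6.40000e-03, -5.74123e+01, -4.97740e+00, -1.68950e+01,
       -6.91000e-02,  1.36000e-02,  1.06000e-02]), 'position': array([ 0.6539, -0.0243,  0.2747]), 'tool_rot': array([ 1.798473e+02, -1.000000e-02,  8.500020e+01]), 'force': array([ 0.1142, -0.1594, -2.5894]), 'torque': array([-0.0026, -0.0276, -0.022 ]), 'width': np.float64(0.008)}
```

View pics/d_crop.png

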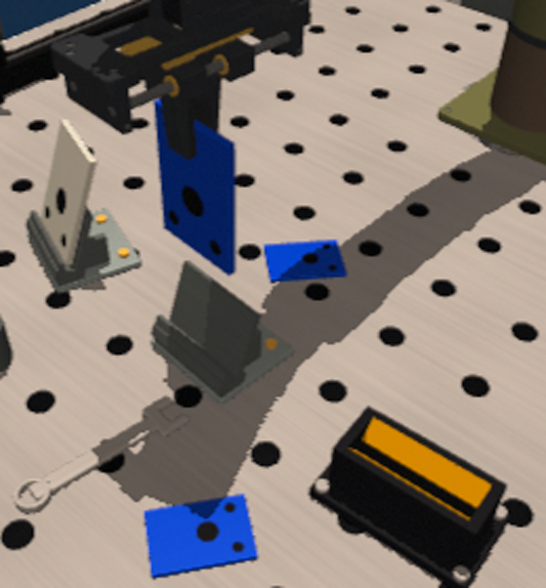

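```bash
cat > pl.py <<'E'
from m import *
def meas(tag,yawdeg,lab=''):
    im,d,c=load(tag);P=cloud(d,c);hsv=cv2.cvtColor(im,cv2.COLOR_BGR2HSV)
    bl=(cv2.inRange(hsv,(105,120,40),(130,255,255))>0)&(d>0)
    s=state();t=s['position']
    near=bl&(np.abs(P[...,0]-t[0])<.07)&(np.abs(P[...,1]-t[1])<.09)&(P[...,2]>.012)&(P[...,2]<t[2]+.05)
    k,l,st,ce=cv2.connectedComponentsWithStats(near.astype(np.uint8));i=1+st[1:,4].argmax();M=l==i
    Q=P[M];a=np.radians(yawdeg);R=np.array([[np.cos(a),np.sin(a)],[-np.sin(a),np.cos(a)]])
    XY=Q[:,:2]@R.T;T=R@t[:2]
    D=np.c_[XY-T,Q[:,2]-t[2]]
    r=cv2.minAreaRect((D[:,1:]*1000).astype(np.float32))
    print(tag,st[i],'X-T',np.percentile(D[:,0],[2,50,98]).round(4),'Y-T',np.percentile(D[:,1],[.5,50,99.5]).round(4),'z-T',np.percentile(D[:,2],[.3,99.7]).round(4),'rect(y,z)mm',np.round(r[0],1),np.round(r[1],1),round(r[2],1))
    A=np.c_[D[:,1:],np.ones(len(D))];md=D[:,0];
    f=np.linalg.lstsq(A,md,rcond=None)[0];e=md-A@f;g=abs(e)<.004;f=np.linalg.lstsq(A[g],md[g],rcond=None)[0];print(' X=a*Y+b*z+c',f.round(4),g.mean().round(2))
E
python3 -c "
from pl import *
meas('d_scene',-5.0)"
```

```text
d_scene [ 214   97   38   83 1752] X-T [0.0006 0.0041 0.0057] Y-T [-0.0408  0.0154  0.0482] z-T [-0.1276  0.004 ] rect(y,z)mm [  3.5 -54.7] [ 91.6 149. ] 1.1
 X=a*Y+b*z+c [-0.0072 -0.0102  0.0035] 0.98
```

Request:
step_arm --motion '[{"x": 0.015,"y": -0.001,"z": 0,"twist": -0.01,"claw": 0},{"x": 0.045,"y": -0.003,"z": 0,"twist": -0.03,"claw": 0},{"x": 0.08,"y": -0.005,"z": 0,"twist": -0.053,"claw": 0},{"x": 0.12,"y": -0.008,"z": 0,"twist": -0.08,"claw": 0},{"x": 0.16,"y": -0.0105,"z": 0,"twist": -0.107,"claw": 0},{"x": 0.2,"y": -0.013,"z": 0,"twist": -0.133,"claw": 0},{"x": 0.23,"y": -0.015,"z": 0.005,"twist": -0.153,"claw": 0},{"x": 0.244,"y": -0.016,"z": 0.02,"twist": -0.163,"claw": 0},{"x": 0.247,"y": -0.016,"z": 0.042,"twist": -0.164,"claw": 0},{"x": 0.247,"y": -0.016,"z": 0.06,"twist": -0.164,"claw": 0},{"x": 0.247,"y": -0.016,"z": 0.066,"twist": -0.164,"claw": 0},{"x": 0.247,"y": -0.016,"z": 0.066,"twist": -0.164,"claw": 0}]'

```text
clock: 6.92
position: [0.6596, 0.2223, 0.2078]
tool_rot: [179.9, 0.0, 94.3]
force: [0.4, 0.1, -2.8]
width: 0.0078
```

```bash
python3 - <<'E'
from pl import *
s=state();print({k:np.round(v,4) for k,v in s.items() if k in('position','tool_rot','force','width','clock','torque')})
for n in('scene','top'):
  a=grab(n,'e')[0]
a=cv2.imread('pics/e_scene.png')[120:340,220:440]
b=cv2.imread('pics/e_top.png')[100:220,80:240]
cv2.imwrite('pics/e_crop.png',np.hstack([cv2.resize(a,(400,400)),cv2.resize(b,(400,300))[:,:] .copy() if 0 else cv2.copyMakeBorder(cv2.resize(b,(400,300)),0,100,0,0,0)]))
meas('e_scene',4.4)
E
```

```text
{'clock': np.float64(6.925), 'position': array([0.6596, 0.2223, 0.2078]), 'tool_rot': array([1.799174e+02, 4.710000e-02, 9.433910e+01]), 'force': array([ 0.3608,  0.1015, -2.7751]), 'torque': array([-0.0054, -0.0339, -0.0426]), 'width': np.float64(0.0078)}
e_scene [ 315  215   66   65 2005] X-T [-0.0005  0.0035  0.0049] Y-T [-0.0428  0.0204  0.0464] z-T [-0.145   0.0002] rect(y,z)mm [ -4.9 -77. ] [103.3 154.9] 0.5
 X=a*Y+b*z+c [-0.0006 -0.0098  0.0028] 0.98
```

View pics/e_crop.png

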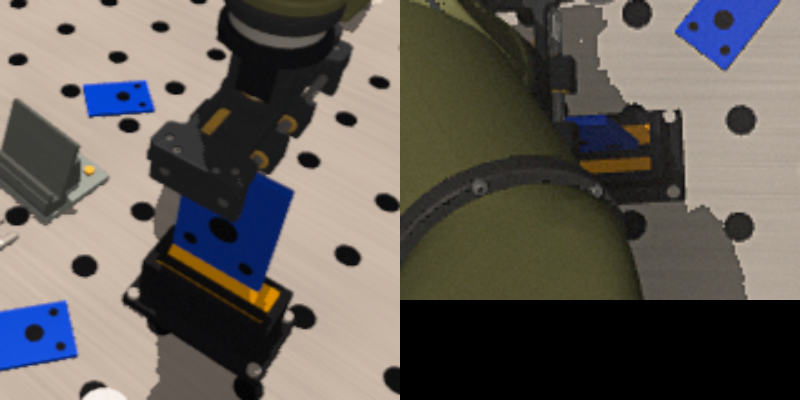

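Request:
step_arm --motion '[{"x": 0,"y": 0,"z": 0.01,"twist": 0,"claw": 0},{"x": 0,"y": 0,"z": 0.022,"twist": 0,"claw": 0},{"x": 0,"y": 0,"z": 0.0275,"twist": 0,"claw": 0},{"x": -0.005,"y": 0,"z": 0.0275,"twist": 0,"claw": 0},{"x": -0.01,"y": 0,"z": 0.0275,"twist": 0,"claw": 0},{"x": -0.015,"y": 0,"z": 0.0275,"twist": 0,"claw": 0},{"x": -0.02,"y": 0,"z": 0.0275,"twist": 0,"claw": 0},{"x": -0.02,"y": 0,"z": 0.0275,"twist": 0,"claw": 0}]'

```text
clock: 8.02
position: [0.6622, 0.2033, 0.1823]
tool_rot: [179.7, -0.1, 94.3]
force: [1.0, 4.1, 0.8]
width: 0.0077
```

```bash
python3 - <<'E'
from pl import *
s=state();print({k:np.round(v,4) for k,v in s.items() if k in('position','tool_rot','force','width','clock','torque')})
a=grab('scene','f')[0][120:340,220:440]
cv2.imwrite('pics/f_crop.png',cv2.resize(a,(550,550),interpolation=cv2.INTER_CUBIC))
E
```

```text
{'clock': np.float64(8.025), 'position': array([0.6622, 0.2033, 0.1823]), 'tool_rot': array([ 1.79717e+02, -7.97000e-02,  9.43312e+01]), 'force': array([0.9999, 4.0545, 0.7841]), 'torque': array([ 1.0322, -0.0772, -0.0107]), 'width': np.float64(0.0077)}
```

View pics/f_crop.png

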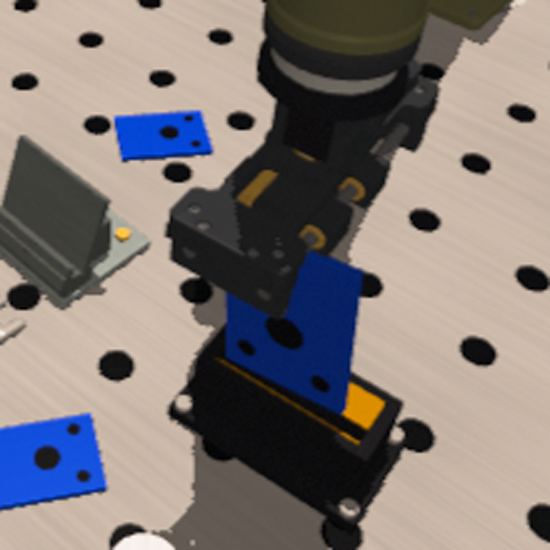

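Request:
step_arm --motion '[{"x": -0.005,"y": 0,"z": 0.001,"twist": 0,"claw": 0},{"x": -0.01,"y": 0,"z": 0.002,"twist": 0,"claw": 0},{"x": -0.015,"y": 0,"z": 0.003,"twist": 0,"claw": 0},{"x": -0.02,"y": 0,"z": 0.005,"twist": 0,"claw": 0},{"x": -0.025,"y": 0,"z": 0.006,"twist": 0,"claw": 0},{"x": -0.03,"y": 0,"z": 0.008,"twist": 0,"claw": 0},{"x": -0.03,"y": 0,"z": 0.008,"twist": 0,"claw": 0},{"x": -0.03,"y": 0,"z": 0.008,"twist": 0,"claw": 0}]'

```text
clock: 9.07
position: [0.6645, 0.1725, 0.1737]
tool_rot: [179.7, 0.0, 94.3]
force: [0.1, 2.3, 0.6]
width: 0.0079
```

```bash
python3 - <<'E'
from pl import *
s=state();print({k:np.round(v,4) for k,v in s.items() if k in('position','tool_rot','force','width','clock','torque')})
a=grab('scene','g')[0][120:340,220:440]
cv2.imwrite('pics/g_crop.png',cv2.resize(a,(550,550),interpolation=cv2.INTER_CUBIC))
# right (+y) side edge line, in plate plane
im,d,c=load('g_scene');P=cloud(d,c);hsv=cv2.cvtColor(im,cv2.COLOR_BGR2HSV)
bl=(cv2.inRange(hsv,(105,120,40),(130,255,255))>0)&(d>0)&(abs(P[...,0]-.66)<.05)&(abs(P[...,1]-.22)<.12)&(P[...,2]>.03)
k,l,st,ce=cv2.connectedComponentsWithStats(bl.astype(np.uint8));M=l==1+st[1:,4].argmax()
a=np.radians(4.4);Y=(P[...,0]-.6598)*-np.sin(a)+(P[...,1]-.2267)*np.cos(a);X=(P[...,0]-.6598)*np.cos(a)+(P[...,1]-.2267)*np.sin(a)
rows=[];lo=[]
for zz in np.arange(.07,.17,.004):
    s_=M&(abs(P[...,2]-zz)<.002)
    if s_.sum()>5: rows.append((zz,Y[s_].max(),Y[s_].min()))
r=np.array(rows);print(r.round(3))
for yy in np.arange(-.05,.05,.01):
    s_=M&(abs(Y-yy)<.003)
    if s_.sum()>5: print('Y',yy.round(2),'zmin',P[...,2][s_].min().round(4),'X',np.median(X[s_]).round(4))
E
```

```text
{'clock': np.float64(9.075), 'position': array([0.6645, 0.1725, 0.1737]), 'tool_rot': array([1.797491e+02, 2.520000e-02, 9.433000e+01]), 'force': array([0.1135, 2.2771, 0.5698]), 'torque': array([ 0.624 , -0.2467,  0.0128]), 'width': np.float64(0.0079)}
[[ 0.07   0.023 -0.054]
 [ 0.074  0.034 -0.058]
 [ 0.078  0.038 -0.06 ]
 [ 0.082  0.039 -0.06 ]
 [ 0.086  0.037 -0.063]
 [ 0.09   0.034 -0.065]
 [ 0.094  0.033 -0.066]
 [ 0.098  0.031 -0.07 ]
 [ 0.102  0.029 -0.07 ]
 [ 0.106  0.027 -0.07 ]
 [ 0.11   0.025 -0.055]
 [ 0.114  0.023 -0.054]
 [ 0.118  0.021 -0.052]
 [ 0.122  0.019 -0.052]
 [ 0.126  0.017 -0.052]
 [ 0.13   0.016 -0.052]
 [ 0.134  0.013 -0.052]
 [ 0.138  0.011 -0.047]
 [ 0.142  0.009 -0.046]
 [ 0.146  0.007 -0.045]
 [ 0.15   0.006 -0.044]
 [ 0.154  0.004 -0.045]
 [ 0.158  0.001 -0.044]
 [ 0.162  0.    -0.044]
 [ 0.166 -0.002 -0.044]]
Y -0.05 zmin 0.03 X 0.0043
Y -0.04 zmin 0.0446 X 0.0044
Y -0.03 zmin 0.0451 X 0.0045
Y -0.02 zmin 0.0322 X 0.0043
Y -0.01 zmin 0.0378 X 0.0043
Y 0.0 zmin 0.0424 X 0.0044
Y 0.01 zmin 0.0632 X 0.0045
Y 0.02 zmin 0.0682 X 0.0044
Y 0.03 zmin 0.0723 X 0.0043
Y 0.04 zmin 0.0793 X 0.003
```

View pics/g_crop.png

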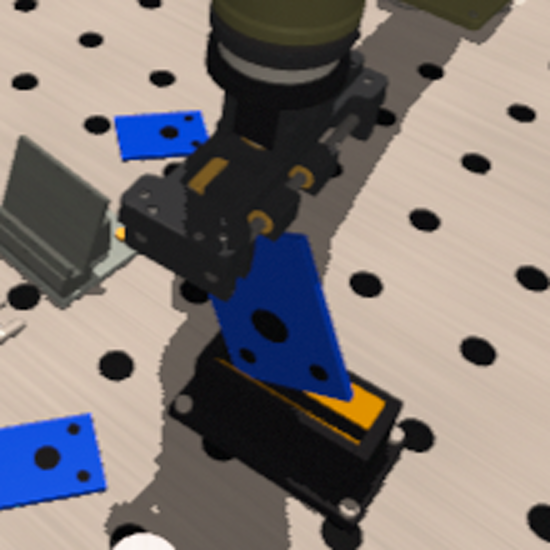

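Request:
step_arm --motion '[{"x": 0.003,"y": 0,"z": 0.003,"twist": 0,"claw": 0},{"x": 0.006,"y": 0,"z": 0.006,"twist": 0,"claw": 0},{"x": 0.008,"y": 0,"z": 0.009,"twist": 0,"claw": 0},{"x": 0.009,"y": 0,"z": 0.011,"twist": 0,"claw": 0},{"x": 0.009,"y": 0,"z": 0.011,"twist": 0,"claw": 0},{"x": 0.009,"y": 0,"z": 0.011,"twist": 0,"claw": 0}]'

```text
clock: 9.88
position: [0.6639, 0.1813, 0.1627]
tool_rot: [179.7, 0.0, 94.3]
force: [0.1, -0.2, -2.6]
width: 0.008
```

```bash
cat > tilt.py <<'E'
from pl import *
import sys
tag=sys.argv[1]
s=state();print({k:np.round(v,4) for k,v in s.items() if k in('position','tool_rot','force','width','clock','torque')})
a=grab('scene',tag)[0][120:340,220:440]
cv2.imwrite(f'pics/{tag}_crop.png',cv2.resize(a,(550,550),interpolation=cv2.INTER_CUBIC))
im,d,c=load(tag+'_scene');P=cloud(d,c);hsv=cv2.cvtColor(im,cv2.COLOR_BGR2HSV)
a=np.radians(4.4);Y=(P[...,0]-.6598)*-np.sin(a)+(P[...,1]-.2267)*np.cos(a);X=(P[...,0]-.6598)*np.cos(a)+(P[...,1]-.2267)*np.sin(a)
bl=(cv2.inRange(hsv,(105,120,40),(130,255,255))>0)&(d>0)&(abs(X)<.02)&(abs(Y)<.12)&(P[...,2]>.03)
k,l,st,ce=cv2.connectedComponentsWithStats(bl.astype(np.uint8));M=l==1+st[1:,4].argmax()
Z=P[...,2];r=[]
for zz in np.arange(.07,s['position'][2],.004):
    q=M&(abs(Z-zz)<.002)
    if q.sum()>5:r.append((zz,Y[q].max()))
r=np.array(r);i=r[:,1].argmax();print('corner-ish',r[i].round(4));u=r[(r[:,0]>r[i,0]+.006)];
f=np.polyfit(u[:,0],u[:,1],1);t=np.degrees(np.arctan(-f[0]));print('tilt',t.round(1),'side Y at z=.064',np.polyval(f,.064).round(4))
# lean across
A=np.c_[Y[M],Z[M]-.012,np.ones(M.sum())];print('X fit yaw,lean,X0',np.linalg.lstsq(A,X[M],rcond=None)[0].round(4))
b=[]
for yy in np.arange(-.05,.06,.006):
    q=M&(abs(Y-yy)<.003)
    if q.sum()>5:b.append((yy.round(3),Z[q].min().round(4)))
print(b)
# plate top edge: highest points
print('zmax',np.percentile(Z[M],99.8).round(4))
E
python3 tilt.py h
```

```text
{'clock': np.float64(9.875), 'position': array([0.6639, 0.1813, 0.1627]), 'tool_rot': array([1.797477e+02, 4.350000e-02, 9.432380e+01]), 'force': array([ 0.1463, -0.2311, -2.604 ]), 'torque': array([-0.0854, -0.0934, -0.002 ]), 'width': np.float64(0.008)}
corner-ish [0.07   0.0462]
tilt 25.1 side Y at z=.064 0.0491
X fit yaw,lean,X0 [-0.0041 -0.0007  0.0042]
[(np.float64(-0.05), np.float64(0.0322)), (np.float64(-0.044), np.float64(0.0455)), (np.float64(-0.038), np.float64(0.0445)), (np.float64(-0.032), np.float64(0.0434)), (np.float64(-0.026), np.float64(0.0422)), (np.float64(-0.02), np.float64(0.0439)), (np.float64(-0.014), np.float64(0.0449)), (np.float64(-0.008), np.float64(0.0433)), (np.float64(-0.002), np.float64(0.0435)), (np.float64(0.004), np.float64(0.0454)), (np.float64(0.01), np.float64(0.0321)), (np.float64(0.016), np.float64(0.0348)), (np.float64(0.022), np.float64(0.0368)), (np.float64(0.028), np.float64(0.0418)), (np.float64(0.034), np.float64(0.0413)), (np.float64(0.04), np.float64(0.0627)), (np.float64(0.046), np.float64(0.0634))]
zmax 0.1809
```

View pics/h_crop.png

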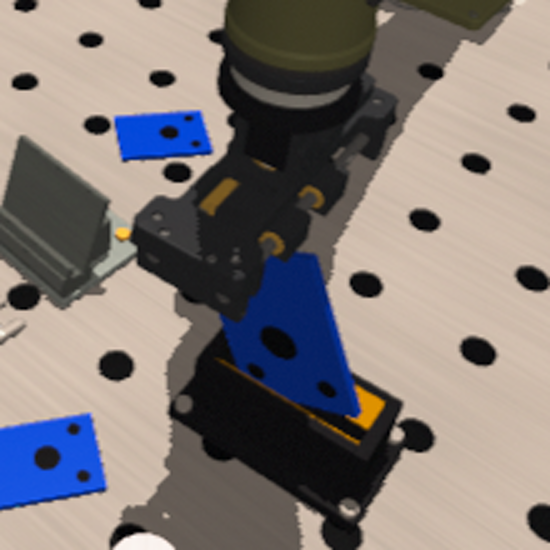

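Request:
step_arm --motion '[{"x": -0.003,"y": 0,"z": 0,"twist": 0,"claw": 0},{"x": -0.004,"y": 0,"z": 0,"twist": 0,"claw": 0},{"x": -0.002,"y": 0,"z": 0.002,"twist": 0,"claw": 0},{"x": 0,"y": 0,"z": 0.006,"twist": 0,"claw": 0},{"x": 0.001,"y": 0,"z": 0.01,"twist": 0,"claw": 0},{"x": 0.001,"y": 0,"z": 0.013,"twist": 0,"claw": 0},{"x": 0.006,"y": 0,"z": 0.013,"twist": 0,"claw": 0},{"x": 0.011,"y": 0,"z": 0.013,"twist": 0,"claw": 0},{"x": 0.016,"y": 0,"z": 0.013,"twist": 0,"claw": 0},{"x": 0.02,"y": 0,"z": 0.013,"twist": 0,"claw": 0},{"x": 0.02,"y": 0,"z": 0.013,"twist": 0,"claw": 0}]'

```text
clock: 11.3
position: [0.6631, 0.1971, 0.1497]
tool_rot: [179.8, 0.4, 94.2]
force: [-0.3, -5.2, -0.1]
width: 0.0078
```

```bash
python3 tilt.py i
```

```text
{'clock': np.float64(11.3), 'position': array([0.6631, 0.1971, 0.1497]), 'tool_rot': array([179.766 ,   0.443 ,  94.2041]), 'force': array([-0.2835, -5.2166, -0.0987]), 'torque': array([-1.444 , -0.2499,  0.0016]), 'width': np.float64(0.0078)}
corner-ish [0.07   0.0482]
tilt 21.2 side Y at z=.064 0.0507
X fit yaw,lean,X0 [ 0.0061 -0.0027  0.0048]
[(np.float64(-0.05), np.float64(0.0369)), (np.float64(-0.044), np.float64(0.0303)), (np.float64(-0.038), np.float64(0.0462)), (np.float64(-0.032), np.float64(0.0445)), (np.float64(-0.026), np.float64(0.0456)), (np.float64(-0.02), np.float64(0.046)), (np.float64(-0.014), np.float64(0.0444)), (np.float64(-0.008), np.float64(0.0445)), (np.float64(-0.002), np.float64(0.0442)), (np.float64(0.004), np.float64(0.0438)), (np.float64(0.01), np.float64(0.0458)), (np.float64(0.016), np.float64(0.0443)), (np.float64(0.022), np.float64(0.045)), (np.float64(0.028), np.float64(0.0458)), (np.float64(0.034), np.float64(0.0444)), (np.float64(0.04), np.float64(0.0442)), (np.float64(0.046), np.float64(0.0459)), (np.float64(0.052), np.float64(0.0454))]
zmax 0.1658
```

View pics/i_crop.png

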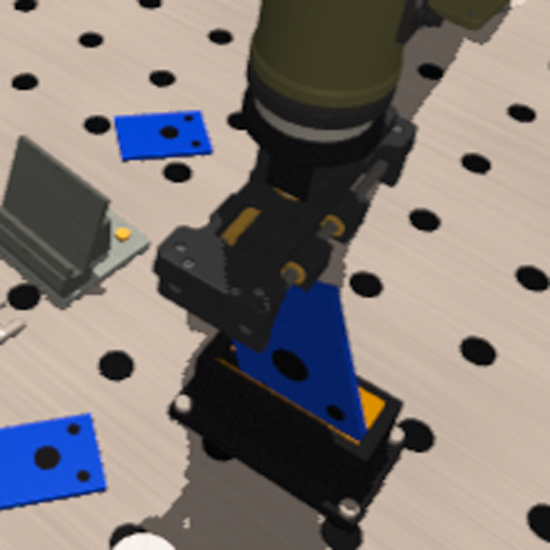

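Request:
step_arm --motion '[{"x": 0.005,"y": 0,"z": 0,"twist": 0,"claw": 0},{"x": 0.01,"y": 0,"z": 0,"twist": 0,"claw": 0},{"x": 0.015,"y": 0,"z": 0,"twist": 0,"claw": 0},{"x": 0.02,"y": 0,"z": 0,"twist": 0,"claw": 0},{"x": 0.025,"y": 0,"z": 0,"twist": 0,"claw": 0},{"x": 0.03,"y": 0,"z": 0,"twist": 0,"claw": 0},{"x": 0.034,"y": 0,"z": 0,"twist": 0,"claw": 0},{"x": 0.034,"y": 0,"z": 0,"twist": 0,"claw": 0}]'

```text
clock: 12.35
position: [0.6604, 0.2319, 0.1493]
tool_rot: [179.8, 0.4, 94.2]
force: [0.7, -2.6, -1.5]
width: 0.0077
```

```bash
python3 tilt.py j
```

```text
{'clock': np.float64(12.35), 'position': array([0.6604, 0.2319, 0.1493]), 'tool_rot': array([179.7673,   0.3949,  94.2491]), 'force': array([ 0.7142, -2.5767, -1.4545]), 'torque': array([-0.8274, -0.2542, -0.0029]), 'width': np.float64(0.0077)}
corner-ish [0.07   0.0547]
tilt 2.9 side Y at z=.064 0.0552
X fit yaw,lean,X0 [ 0.01   -0.01    0.0053]
[(np.float64(-0.032), np.float64(0.0462)), (np.float64(-0.026), np.float64(0.0451)), (np.float64(-0.02), np.float64(0.0456)), (np.float64(-0.014), np.float64(0.0454)), (np.float64(-0.008), np.float64(0.0449)), (np.float64(-0.002), np.float64(0.0459)), (np.float64(0.004), np.float64(0.045)), (np.float64(0.01), np.float64(0.0443)), (np.float64(0.016), np.float64(0.0449)), (np.float64(0.022), np.float64(0.045)), (np.float64(0.028), np.float64(0.044)), (np.float64(0.034), np.float64(0.0442)), (np.float64(0.04), np.float64(0.0471)), (np.float64(0.046), np.float64(0.0465)), (np.float64(0.052), np.float64(0.0454))]
zmax 0.1529
```

View pics/j_crop.png

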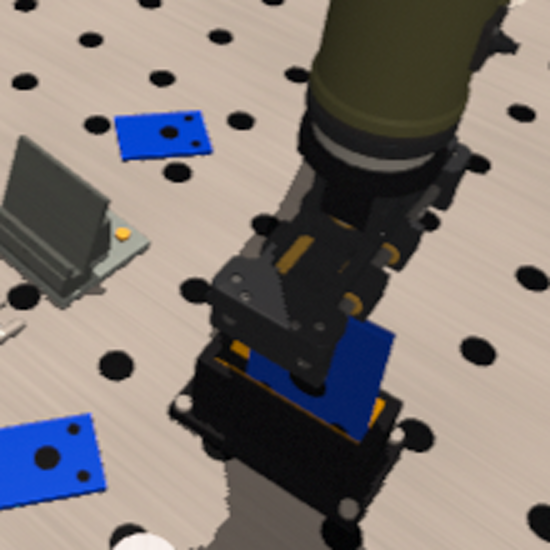

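Request:
step_arm --motion '[{"x": 0.005,"y": 0,"z": 0,"twist": 0,"claw": 0},{"x": 0.007,"y": 0,"z": 0,"twist": 0,"claw": 0},{"x": 0.007,"y": 0,"z": 0,"twist": 0,"claw": 0},{"x": 0.002,"y": 0,"z": 0,"twist": 0,"claw": 0},{"x": -0.003,"y": 0,"z": 0,"twist": 0,"claw": 0},{"x": -0.004,"y": 0,"z": 0.003,"twist": 0,"claw": 0},{"x": -0.004,"y": 0,"z": 0.007,"twist": 0,"claw": 0},{"x": -0.004,"y": 0,"z": 0.01,"twist": 0,"claw": 0},{"x": -0.004,"y": 0,"z": 0.012,"twist": 0,"claw": 0},{"x": -0.004,"y": 0,"z": 0.012,"twist": 0,"claw": 0}]'

```text
clock: 13.65
position: [0.6619, 0.2286, 0.1409]
tool_rot: [179.6, 0.3, 94.2]
force: [-3.6, -2.0, 15.8]
width: 0.008
```

```bash
python3 tilt.py k
```

```text
{'clock': np.float64(13.65), 'position': array([0.6619, 0.2286, 0.1409]), 'tool_rot': array([179.571 ,   0.3164,  94.2137]), 'force': array([-3.5966, -1.9699, 15.7992]), 'torque': array([-0.5961,  0.9433, -0.026 ]), 'width': np.float64(0.008)}
corner-ish [0.102  0.0486]
tilt 1.0 side Y at z=.064 0.0489
X fit yaw,lean,X0 [0.0073 0.0041 0.0049]
[(np.float64(-0.038), np.float64(0.0453)), (np.float64(-0.032), np.float64(0.0441)), (np.float64(-0.026), np.float64(0.0433)), (np.float64(-0.02), np.float64(0.0452)), (np.float64(-0.014), np.float64(0.0449)), (np.float64(-0.008), np.float64(0.0446)), (np.float64(-0.002), np.float64(0.0445)), (np.float64(0.004), np.float64(0.0445)), (np.float64(0.01), np.float64(0.0448)), (np.float64(0.016), np.float64(0.0451)), (np.float64(0.022), np.float64(0.0454)), (np.float64(0.028), np.float64(0.0447)), (np.float64(0.034), np.float64(0.0444)), (np.float64(0.04), np.float64(0.044)), (np.float64(0.046), np.float64(0.0411))]
zmax 0.1435
```

View pics/k_crop.png

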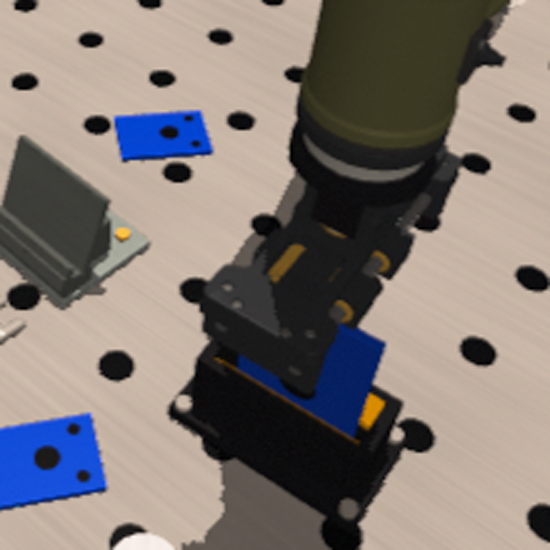

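Request:
step_arm --motion '[{"x": 0,"y": 0,"z": 0.003,"twist": 0,"claw": 0},{"x": 0,"y": 0,"z": 0.006,"twist": 0,"claw": 0},{"x": 0,"y": 0,"z": 0.006,"twist": 0,"claw": 0}]'

```text
clock: 14.08
position: [0.6643, 0.229, 0.1406]
tool_rot: [179.2, 0.3, 94.1]
force: [-5.2, -4.8, 24.7]
width: 0.0085
```

```bash
python3 tilt.py l
```

```text
{'clock': np.float64(14.075), 'position': array([0.6643, 0.229 , 0.1406]), 'tool_rot': array([179.1922,   0.2838,  94.1393]), 'force': array([-5.2098, -4.759 , 24.6528]), 'torque': array([-1.0663,  1.2221, -0.0576]), 'width': np.float64(0.0085)}
corner-ish [0.102  0.0488]
tilt 0.0 side Y at z=.064 0.0477
X fit yaw,lean,X0 [0.0061 0.0253 0.005 ]
[(np.float64(-0.038), np.float64(0.0451)), (np.float64(-0.032), np.float64(0.0456)), (np.float64(-0.026), np.float64(0.0442)), (np.float64(-0.02), np.float64(0.0463)), (np.float64(-0.014), np.float64(0.0443)), (np.float64(-0.008), np.float64(0.0447)), (np.float64(-0.002), np.float64(0.0456)), (np.float64(0.004), np.float64(0.0462)), (np.float64(0.01), np.float64(0.0454)), (np.float64(0.016), np.float64(0.046)), (np.float64(0.022), np.float64(0.0454)), (np.float64(0.028), np.float64(0.047)), (np.float64(0.034), np.float64(0.0458)), (np.float64(0.04), np.float64(0.0456)), (np.float64(0.046), np.float64(0.0401))]
zmax 0.1426
```

Request:
step_arm --motion '[{"x": 0,"y": -0.002,"z": -0.001,"twist": 0,"claw": 0},{"x": 0,"y": -0.003,"z": -0.001,"twist": 0,"claw": 0},{"x": 0,"y": -0.003,"z": -0.001,"twist": 0,"claw": 0.15},{"x": 0,"y": -0.003,"z": -0.001,"twist": 0,"claw": 0.3},{"x": 0,"y": -0.003,"z": -0.001,"twist": 0,"claw": 0.6},{"x": 0,"y": -0.003,"z": -0.001,"twist": 0,"claw": 1},{"x": 0,"y": -0.003,"z": -0.001,"twist": 0,"claw": 1},{"x": 0,"y": -0.003,"z": -0.001,"twist": 0,"claw": 1},{"x": 0,"y": -0.003,"z": -0.02,"twist": 0,"claw": 1},{"x": 0,"y": -0.003,"z": -0.05,"twist": 0,"claw": 1},{"x": 0,"y": -0.003,"z": -0.08,"twist": 0,"claw": 1},{"x": 0,"y": -0.003,"z": -0.1,"twist": 0,"claw": 1},{"x": 0,"y": -0.003,"z": -0.1,"twist": 0,"claw": 1},{"x": 0,"y": -0.003,"z": -0.1,"twist": 0,"claw": 1}]'

```text
clock: 15.88
position: [0.6595, 0.2289, 0.2403]
tool_rot: [179.2, 0.3, 94.1]
force: [-0.4, 0.3, 0.0]
width: 0.0883
```

```bash
python3 tilt.py n; python3 -c "
from m import *
im=grab('top','n');cv2.imwrite('pics/n_topc.png',cv2.resize(im[0][80:230,80:420],None,fx=2.2,fy=2.2))"
```

```text
{'clock': np.float64(15.875), 'position': array([0.6595, 0.2289, 0.2403]), 'tool_rot': array([179.2245,   0.3086,  94.1422]), 'force': array([-0.3597,  0.2867,  0.0269]), 'torque': array([-0.0256, -0.1005,  0.015 ]), 'width': np.float64(0.0883)}
corner-ish [0.11   0.0494]
tilt 0.4 side Y at z=.064 0.0493
X fit yaw,lean,X0 [ 0.0011 -0.0073  0.0064]
[(np.float64(-0.038), np.float64(0.0449)), (np.float64(-0.032), np.float64(0.0455)), (np.float64(-0.026), np.float64(0.0455)), (np.float64(-0.02), np.float64(0.046)), (np.float64(-0.014), np.float64(0.0464)), (np.float64(-0.008), np.float64(0.0453)), (np.float64(-0.002), np.float64(0.0465)), (np.float64(0.004), np.float64(0.045)), (np.float64(0.01), np.float64(0.0454)), (np.float64(0.016), np.float64(0.0472)), (np.float64(0.022), np.float64(0.0455)), (np.float64(0.028), np.float64(0.0466)), (np.float64(0.034), np.float64(0.0463)), (np.float64(0.04), np.float64(0.0458)), (np.float64(0.046), np.float64(0.0457)), (np.float64(0.052), np.float64(0.0377))]
zmax 0.1433
```

View pics/n_crop.png

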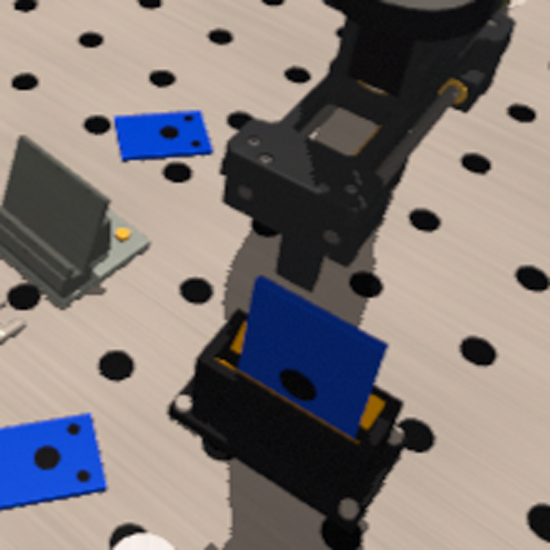

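View pics/n_topc.png

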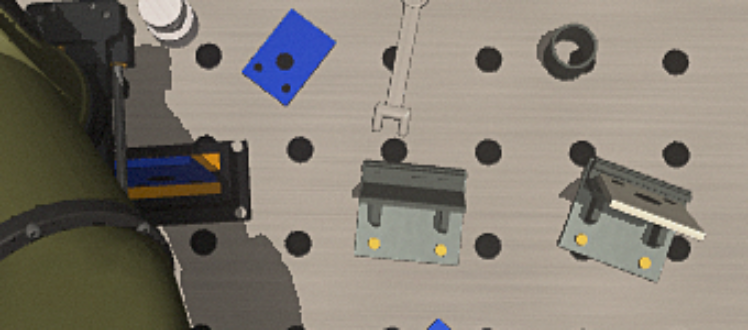

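```bash
python3 -c "
from workcell import arm
print(arm.hand_in())"
```

```text
the job is handed in; nothing more can be done
None
```

The blue plate is standing upright on the slot floor and the job is handed in, at about 16 s of the 43 s allowed. `hand_in()` reports no verdict, so the result below rests on my own measurements.

**How I did it:** The tool can only shift and twist while pointing down, so it cannot tilt the plate out along the cradle's 20° lean.
- **Pick-up:** I gripped the plate near its top with the fingers vertical. It straightened between the pads as I lifted it out.
- **Lean in the mouth:** I lowered its edge into the mouth and pushed its side against one end cheek. This leaned it about 25° sideways, along the slot rather than across it. The rule asks only for a lean of more than 10° from vertical.
- **Straightening:** I straightened it against the other cheek with the plate still gripped.
- **Seating:** I lowered it until the floor pushed back with 16–25 N, then opened the fingers and rose clear.

**Step 1 (leaning entry):** The lower edge was about 36 mm above the floor, within about 9 mm of the slot's centre along its length. It was held for several rows.

**Step 2 (upright, still gripped):** The lower edge was about 10 mm above the floor, with a lean of about 3° or less.

**After release:**
- **Plate:** It leans under 1° along and across the slot. It is about 2 mm off centre across the slot and 4 mm along it.
- **Height:** The plate top reads 143 mm against 142 mm expected when seated, which is within the camera error.
- **Bare plate:** It looks unmoved in the top view. I did not measure its position.
- **Robot:** It touches nothing; the fingertips are about 70 mm above the plate.

No check failed. The camera estimates are good to about 2 mm, and the heights from different views disagreed by 1–2 mm.

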